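# Take the left-hand nut off a greenhouse circulation fan

## Task

Unscrew the orange hand nut from the middle of the fan that lies on its back on the bench: it has a reverse (left-hand) thread, so it comes undone clockwise seen from above, and it must never be forced, neither turned tighter nor pulled while the thread still holds it, because the thread strips. Once it comes free, lift it off, lower it into the steel parts tray without dropping it and leave it standing there the same way up as it was; do not lean on the fan and leave the beaker, tape, pot and jar where they are.

Things in the scene. Friction and masses are not known exactly. Their poses are not given: they have to be found in the camera images.
- nut: Orange 12-sided plastic hand nut, 40 mm across flats, 36 mm high, about 60 g (varies), closed flat top with a white stripe running out along its +x. Origin: centre of its underside (open, threaded end); z up along its axis. Starts screwed down on the upright shaft, underside on the blue hub, with about 1 mm of side play. Held at a fixed height while turned it jams.
- seat (a point): Centre of the top face of the blue blade hub (62 mm wide), the nut's seat, about 100 mm above the bench; z up along the shaft. Fan fixed on its back, hub and blades locked; five blue blades and a white ring reach 111 mm out, all lower (blades to 93 mm). The shaft has play in the hub: it may turn along with the nut by up to 0.9 rad, the nut not climbing, before it stops.
- tray: Square open steel parts tray, fixed on the bench, 120 x 120 mm outside, walls 4 mm thick and 18 mm high, floor about 4 mm above the bench. Origin: centre of its underside, x and y along its sides. It stands left or right of the fan.
- beaker: Empty glass beaker, 68 mm wide, 90 mm high, origin at the centre of its foot. Bystander, on the other side of the fan from the tray.
- tape: Yellow roll of tape lying flat, 96 mm wide, 24 mm high, origin at the centre of its underside. Bystander beyond the fan.
- pot: Empty black plant pot, 90 mm wide, 85 mm high, origin at the centre of its foot. Bystander beyond the fan.
- jar: Small clear sample jar with a red cap, 40 mm wide, 55 mm high, origin at the centre of its foot. Bystander beyond the fan.
- shaft: Steel shaft with a coarse left-hand thread, hidden inside the nut, 23 mm across, standing 21 mm out of the hub. Origin on seat, z up. Clockwise from above, the nut climbs it and is free after 1.5 to 2.4 rad of turn against the shaft; start tightness unknown; 1 to 2 mm axial play. Counterclockwise it jams on its seat. Once free, more turning does no harm.
Things that resemble listed ones, but are neither listed nor needed, are in the scene too. There is more than one size of the tray; the one meant has the size given above. Of the things that look like the nut, the smaller one is meant.

How it is judged (in metres and radians):
On the way, in this order (a step that is already met when the one before it is completed fails the run):
1. the nut is off the shaft, held in the fingers, at least 30 mm above its seat (z of nut in the frame of seat above 0.03 m and contact force between the fingers and nut above 1 N), for 0.1 s.
2. the nut stands on the tray floor while the fingers still hold it (horizontal distance between nut and tray below 0.055 m and z of nut in the frame of tray below 0.009 m and contact force between the fingers and nut above 1 N), for 0.05 s.
At the end, for the whole second after the job is handed in: The nut stands upright (within 0.15 rad, open end down) on the floor of the steel tray, its centre within 55 mm of the tray's centre and its underside less than 8 mm above the tray's underside, at rest and released (horizontal distance between nut and tray below 0.055 m and z of nut in the frame of tray below 0.008 m and angle between nut's own z axis and vertical below 0.15 rad and linear speed of nut below 0.02 m/s); the robot touches nothing.
It fails at once if the thread is forced: more than 25 N between nut and shaft (contact force between nut and shaft above 25 N).
It fails at once if the robot leans on the fan with more than 15 N (contact force between any of the fingers, the arm and fan above 15 N).
It fails at once if a bystander (beaker, tape, pot or jar) is moved by more than 15 mm (distance of any of beaker, tape, pot, jar from where it was at the start of the episode above 0.015 m).
It also fails if it takes over 67 s, if anything falls off the work surface, if the arm or the gripper's body presses on something with over 40 N, if the wrist force passes 120 N, or if a joint passes its speed limit or range.

## Robot

A 6-joint arm with a two-finger parallel gripper is mounted at the origin on the work surface. World frame = base frame: x ahead of the robot, y to its left, z up, the work surface at z = 0. Lengths are in m, angles in degrees, forces in N, time in s.
With the tool pointing down it reaches from about 0.325 to 0.75 m from the base axis. Payload 7.6 kg.
Tool frame: the origin (TCP) lies at the very end of the fingers, on their centre line; the grasp point (between the pads) lies 19 mm behind it (r.pinch_z is the distance from the TCP to the grasp point, in m); x points along the fingers, y is the direction in which the jaws open and shut, and the axes are right-handed (so a half turn about x gives the same grasp; the last joint's range is limited). The gripper opens to 85 mm and grips with 20 to 120 N. Pads are 22 mm wide; open, the fingers measure 114 mm over their backs; the gripper's body (76 mm by 85 mm) begins 54 mm behind the grasp point. The pads swing forward as they close: fully open they stand 13 mm farther back than shut.
Start: joints at [69.884, 2.991, 80.254, -0, 96.75, -4.028], TCP at [0.145, 0.504, 0.231] pointing down, gripper open.
Joint ranges: [-166.34, 166.34], [-52.06, 124.39], [6.96, 135.62], [-60.46, 240.46], [14.63, 156.25], [-167.68, 167.68]. Speed limits (degrees/s): [147.25, 147.25, 172.46, 180, 180, 180].

## Interface

Orientations are given as a 3x3 rotation matrix whose columns are the frame's x, y, z axes.
In Python, from rig import status, eyes, workorder, r gives the robot as it stands.
- The arm moves only by the shell command python3 -m handwheel 'ROWS' [OPENING]. ROWS is JSON, a list of rows, each a list of 2 entries, a list of its own where there are three numbers: the shift along the tool's x, y, z each as a share of 0.5 m, from -1 to 1, then the turn, a rotation vector about the tool's x, y, z each as a share of 60 degrees, from -1 to 1. In form: [[[tx, ty, tz], [ax, ay, az]], ...]. A call has 1 to 5 rows; each row is the pose to reach, as a shift and turn from the pose commanded when the call began, along the tool's axes at that moment; what a row does not reach only later rows make up. A row lasts 1/10 s, in which the tool goes at most 50 mm and 8.59 degrees, less where a joint would pass 70% of its speed; a pose out of reach is approached as far as the arm can. A call with a number of a shift or a turn outside -1 to 1 is refused whole. A call with a gripper value outside its range is refused whole. OPENING is the opening, from -1 (shut) to 1 (fully open), so that 0 is half open, set as the call begins (- or left out, the last holds). The fingers move at their own pace and stop on an object; the grip force is fixed at half the most. Time passes only in rows, so rows that repeat a pose let the fingers close. It gives the time, the measured TCP pose, the force and the opening at its end, in the units of the state.
- status.read_state(): the state, without advancing time (a new reading comes with each control period).
- eyes.read_camera(name): name is "side" or "top"; returns a dict with "pixels" (384x512x3 uint8, blue, green, red), "fx", "fy", "cx", "cy" (pixels), "k1" (the pictures are not rectified: a ray, as slopes to the right and down, at radius r is drawn at 1 + k1 r^2 times it, then the intrinsics apply), "rvec" (rotation vector, rad) and "tvec" (3), from world to camera coordinates, as OpenCV has them. Camera axes: x right, y down, z forward; pixel columns grow to the right and rows downward; lengths in m; the calibration is good to about 2 mm. A picture is of the moment at which its call begins. There is no depth.
- workorder.close_job(): hands the job in, once; it reports no verdict.
The state is a dict: "time_s": time; "qpos": joint angles; "joint_velocities": joint speeds; "effort": joint torques, N m; "tcp_pos": TCP position; "tcp_rot": TCP orientation; "contact_force": force on the tool from outside, world axes, zero at the start; "ft_torque": the same for the moment, N m; "opening": opening from 0.0 (shut) to 1.0 (fully open).
Only numpy, scipy, OpenCV 4.12 (cv2) and the standard library are available. Lean on these libraries where they do the work, as an engineer would, in place of code of your own. Each camera call takes 0.05 s, during which the arm holds its last target.

## Working session

There is one attempt and no reset: what is moved stays moved. The work goes in short steps, Python scripts to look and compute and a shell command to move; the robot and the scene stay as the last step left them, time stands still between calls to the robot, and variables do not carry over. Pictures are saved under pics/ and viewed, and the job is handed in when it is done.

```bash
ls; mkdir -p pics
python3 - <<'E'
from rig import status, eyes, workorder, r
import cv2
print(status.read_state()); print(r.pinch_z,[a for a in dir(r) if a[0]!='_'])
for n in("side","top"):
    c=eyes.read_camera(n); cv2.imwrite(f"pics/{n}0.png",c["pixels"]); print({k:v for k,v in c.items() if k!="pixels"})
E
```

```text
pics
{'time_s': 0.0, 'qpos': array([ 6.98837116e+01,  3.02531214e+00,  8.03148615e+01, -1.40385241e-03,
        9.67506575e+01, -4.02627658e+00]), 'joint_velocities': array([-0.04371319,  0.10686518,  0.05460813,  0.02038242, -0.05769206,
       -0.02154818]), 'effort': array([-5.40939266e-05, -3.81670368e+01, -3.60182261e+01, -1.73386543e-04,
        6.21063795e-03, -1.41539883e-05]), 'tcp_pos': array([0.14536304, 0.50414402, 0.23047363]), 'tcp_rot': array([[-5.22379938e-04,  2.77149495e-01,  9.60826667e-01],
       [-1.49696139e-03,  9.60825505e-01, -2.77149974e-01],
       [-9.99998743e-01, -1.58309801e-03, -8.70338738e-05]]), 'contact_force': array([ 0.17021472,  0.51427646, -0.78664619]), 'ft_torque': array([-0.04083189,  0.0018353 , -0.0019298 ]), 'opening': 0.9999388060092176}
0.0187 ['PlanningError', 'pinch_z']
{'fx': 402.6496200251523, 'fy': 402.6496200251523, 'cx': 251.21028173356066, 'cy': 199.30850811405784, 'k1': -0.04330769324552724, 'rvec': array([ 0.03530561, -2.84722442,  1.2572145 ]), 'tvec': array([0.52810332, 0.11832073, 1.04823025])}
{'fx': 424.9560672864603, 'fy': 424.9560672864603, 'cx': 257.6248427158677, 'cy': 193.3421059589091, 'k1': 0.02806819665217849, 'rvec': array([ 2.13079697, -2.18730145,  0.14287526]), 'tvec': array([-0.05428429,  0.53785054,  1.35102121])}
```

View pics/top0.png

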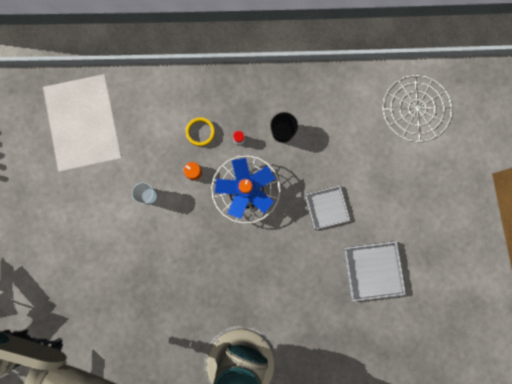

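View pics/side0.png

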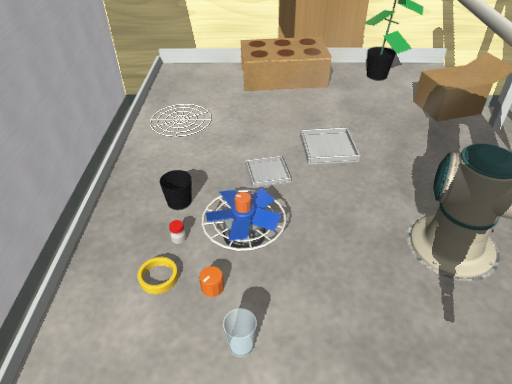

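The top view shows the fan and nut at about (246,186). The small tray is at (328,207), with a bigger one at (376,271). The look-alike nut stands at (192,170). I'll enlarge these areas.

Run:
```python
import cv2,numpy as np
t=cv2.imread('pics/top0.png');s=cv2.imread('pics/side0.png')
a=cv2.resize(t[150:240,200:290],None,fx=6,fy=6,interpolation=cv2.INTER_CUBIC)
cv2.imwrite('pics/a.png',a)
cv2.imwrite('pics/b.png',cv2.resize(t[175:240,295:360],None,fx=8,fy=8,interpolation=cv2.INTER_CUBIC))
cv2.imwrite('pics/c.png',cv2.resize(s[150:250,195:295],None,fx=6,fy=6,interpolation=cv2.INTER_CUBIC))
```

```text
(no output)
```

View pics/a.png

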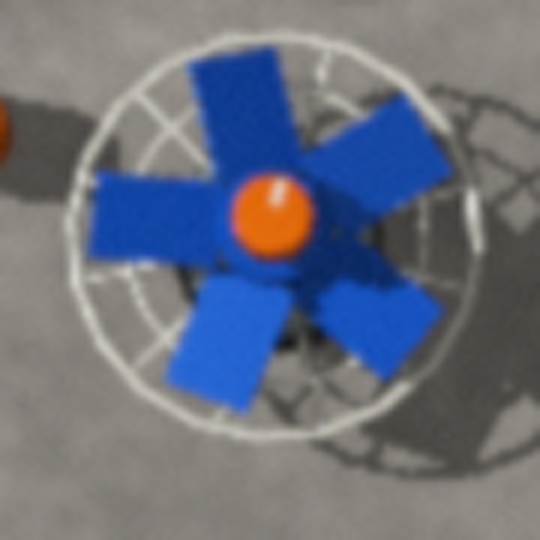

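View pics/b.png

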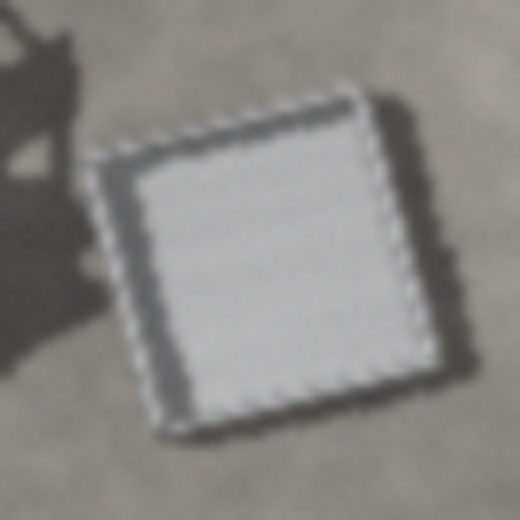

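View pics/c.png

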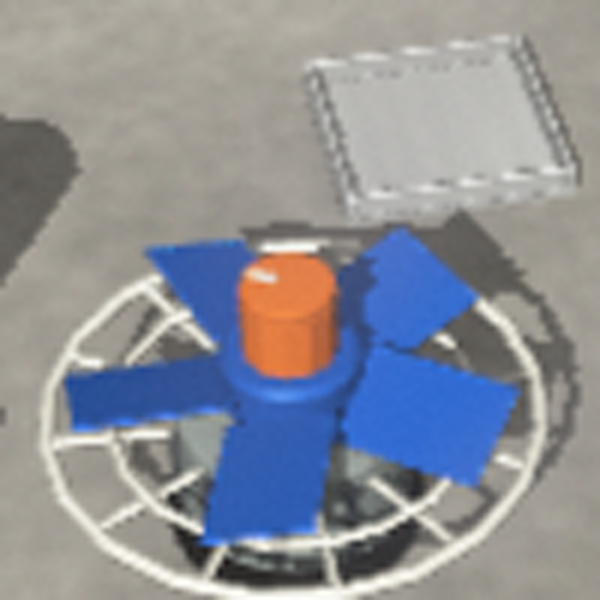

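```bash
cat > h.py <<'E'
import cv2,numpy as np
from rig import eyes,status
def load(n):
    import pickle,os
    f=f'cal_{n}.pkl'
    if not os.path.exists(f):
        c=eyes.read_camera(n); c.pop('pixels'); pickle.dump(c,open(f,'wb'))
    return pickle.load(open(f,'rb'))
def ray(c,uv):
    K=np.array([[c['fx'],0,c['cx']],[0,c['fy'],c['cy']],[0,0,1]]);d=np.array([c['k1'],0,0,0,0.])
    p=cv2.undistortPoints(np.array(uv,float).reshape(-1,1,2),K,d).reshape(-1,2)
    R=cv2.Rodrigues(c['rvec'])[0]
    return -R.T@c['tvec'], np.c_[p,np.ones(len(p))]@R
def onz(c,uv,z):
    o,d=ray(c,uv); return o+d*((z-o[2])/d[:,2])[:,None]
def proj(c,P):
    K=np.array([[c['fx'],0,c['cx']],[0,c['fy'],c['cy']],[0,0,1]])
    return cv2.projectPoints(np.array(P,float).reshape(-1,1,3),c['rvec'],c['tvec'],K,np.array([c['k1'],0,0,0,0.]))[0].reshape(-1,2)
E
python3 - <<'E'
from h import *
T=load('top');S=load('side')
f=lambda x,y,x0,y0,k:((x+.5)/k-.5+x0,(y+.5)/k-.5+y0)
print('cams',ray(T,[(0,0)])[0],ray(S,[(0,0)])[0])
nt=f(272,216,200,150,6);ns=f(288,287,195,150,6)
o1,d1=ray(T,[nt]);o2,d2=ray(S,[ns])
A=np.c_[d1[0],-d2[0]];t=np.linalg.lstsq(A,o2-o1,rcond=None)[0]
print('tri',o1+d1[0]*t[0],o2+d2[0]*t[1])
print(onz(T,[nt],.136),onz(S,[ns],.136))
st=[f(272,205,200,150,6),f(280,182,200,150,6)];q=onz(T,st,.136);v=q[1]-q[0];print('stripe deg',np.degrees(np.arctan2(v[1],v[0])))
cs=onz(T,[f(*p,295,175,8) for p in[(95,158),(358,92),(437,365),(165,430)]],.018);print(cs,cs.mean(0),[np.linalg.norm(cs[i]-cs[i-1]) for i in range(4)])
sc=onz(S,[f(*p,195,150,6) for p in[(305,63),(525,37),(578,165),(352,198)]],.018);print(sc,sc.mean(0))
# orange ring fit
print(onz(T,[f(270,236,200,150,6)],.06))
E
```

```text
cams [ 0.36238607 -0.05747855  1.40814093] [0.49145646 0.71150151 0.80244359]
tri [ 0.54846985 -0.02966936  0.13266939] [ 0.54857229 -0.02967486  0.13268422]
[[ 0.54798394 -0.02974198  0.136     ]] [[ 0.54828952 -0.02600552  0.136     ]]
stripe deg -20.306041759225113
[[ 0.53088943 -0.22926437  0.018     ]
 [ 0.55552968 -0.3389227   0.018     ]
 [ 0.44207798 -0.36542837  0.018     ]
 [ 0.41843157 -0.25319821  0.018     ]] [ 0.48673217 -0.29670341  0.018     ] [np.float64(0.11497652237533824), np.float64(0.11239258465814646), np.float64(0.11650681966727024), np.float64(0.11469421801525455)]
[[ 0.55789516 -0.33725766  0.018     ]
 [ 0.43861422 -0.36205423  0.018     ]
 [ 0.4142082  -0.25176583  0.018     ]
 [ 0.52923561 -0.22407843  0.018     ]] [ 0.4849883  -0.29378904  0.018     ]
[[ 0.54832038 -0.02677335  0.06      ]]
```

Run:
```python
from h import *
s=cv2.imread('pics/side0.png');t=cv2.imread('pics/top0.png');S=load('side');T=load('top')
a=cv2.resize(s[188:218,228:258],None,fx=18,fy=18,interpolation=cv2.INTER_CUBIC)
a=cv2.convertScaleAbs(a,alpha=1.2)
b=cv2.resize(t[172:200,231:259],None,fx=18,fy=18,interpolation=cv2.INTER_CUBIC)
cv2.imwrite('pics/n1.png',a);cv2.imwrite('pics/n2.png',b)
# brightness along nut side rows
for r in (202,205,208): print(r,[tuple(s[r,c]) and int(s[r,c][2]) for c in range(232,256)],[int(s[r,c][1]) for c in range(232,256)])
```

```text
202 [59, 58, 91, 162, 211, 211, 226, 234, 240, 241, 241, 241, 237, 229, 213, 191, 188, 185, 115, 78, 59, 57, 58, 59] [91, 89, 93, 99, 114, 115, 123, 130, 136, 137, 137, 137, 133, 127, 117, 105, 105, 104, 77, 75, 75, 76, 76, 88]
205 [58, 60, 75, 141, 207, 211, 222, 231, 229, 228, 223, 220, 222, 221, 211, 181, 183, 171, 130, 95, 61, 57, 55, 52] [89, 97, 98, 98, 112, 115, 120, 128, 125, 127, 121, 120, 122, 120, 115, 100, 102, 96, 79, 84, 99, 94, 77, 73]
208 [58, 58, 62, 126, 206, 211, 220, 229, 228, 229, 225, 221, 221, 222, 212, 183, 181, 172, 119, 60, 60, 57, 54, 50] [92, 98, 99, 97, 112, 115, 119, 125, 124, 126, 124, 121, 120, 121, 115, 100, 98, 95, 78, 83, 100, 96, 87, 80]
```

View pics/n1.png

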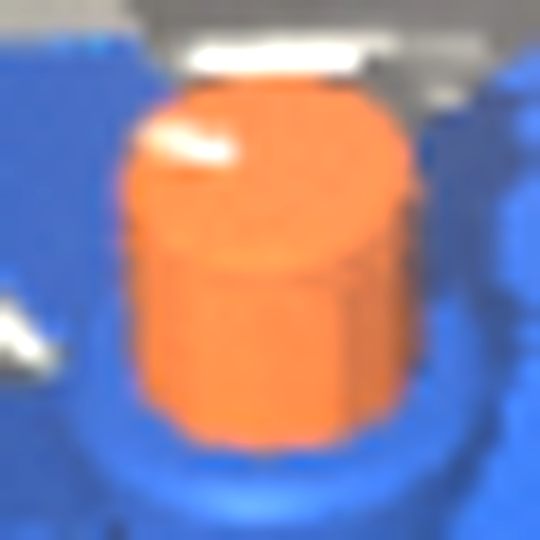

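View pics/n2.png

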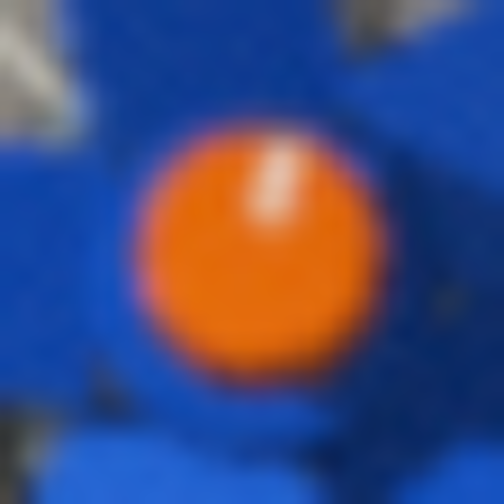

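Run:
```python
from h import *
S=load('side');T=load('top')
f=lambda x,y,x0,y0,k:((x+.5)/k-.5+x0,(y+.5)/k-.5+y0)
for C,p,z in((T,[(268,215),(287,145)],0),(S,[(222,152),(150,132)],1)):
    q=onz(C,[f(*a,*((231,172) if z==0 else (228,188)),18) for a in p],.136);v=q[1]-q[0];print(q,np.degrees(np.arctan2(v[1],v[0])))
for C,p,z in((T,[(260,254)],0),(S,[(268,172)],1)):print(onz(C,[f(*a,*((231,172) if z==0 else (228,188)),18) for a in p],.136))
# orange mask of side, row 206 edges predicted
c=np.array([.5483,-.0278])
o=ray(S,[(0,0)])[0]; 
for off in(0,15):
  for base in (-20,-16):
    out=[]
    for k in range(12):
        a=np.radians(base+off+30*k); P=np.r_[c+.0207*np.array([np.cos(a),np.sin(a)]),.118]
        if np.dot(P[:2]-c,o[:2]-c)>0: out.append(tuple(np.round(proj(S,[P])[0],1)))
    print('vertices at',base+off,sorted(out))
```

```text
[[ 0.55439726 -0.03140088  0.136     ]
 [ 0.56622191 -0.03486966  0.136     ]] -16.34912268559063
[[ 0.55531162 -0.03126396  0.136     ]
 [ 0.56550663 -0.03527729  0.136     ]] -21.48737440322988
[[ 0.54780992 -0.02990603  0.136     ]]
[[ 0.54876174 -0.02723023  0.136     ]]
vertices at -20 [(np.float64(234.6), np.float64(203.2)), (np.float64(236.2), np.float64(205.8)), (np.float64(239.6), np.float64(207.6)), (np.float64(243.9), np.float64(207.9)), (np.float64(247.9), np.float64(206.7)), (np.float64(250.5), np.float64(204.3))]
vertices at -16 [(np.float64(234.7), np.float64(203.6)), (np.float64(236.6), np.float64(206.1)), (np.float64(240.1), np.float64(207.7)), (np.float64(244.5), np.float64(207.8)), (np.float64(248.4), np.float64(206.4)), (np.float64(250.7), np.float64(203.9))]
vertices at -5 [(np.float64(235.2), np.float64(204.6)), (np.float64(237.7), np.float64(206.9)), (np.float64(241.7), np.float64(207.9)), (np.float64(246.0), np.float64(207.5)), (np.float64(249.4), np.float64(205.6)), (np.float64(251.0), np.float64(202.8))]
vertices at -1 [(np.float64(235.4), np.float64(204.9)), (np.float64(238.2), np.float64(207.1)), (np.float64(242.3), np.float64(208.0)), (np.float64(246.5), np.float64(207.3)), (np.float64(249.8), np.float64(205.2)), (np.float64(251.1), np.float64(202.4))]
```

```bash
cat >> h.py <<'E'
from scipy.spatial.transform import Rotation as Ro
def go(xyz,az):
    s=status.read_state();R=s['tcp_rot'];a=np.radians(az)
    x=np.array([0,0,-1.]);y=np.array([np.cos(a),np.sin(a),0]);Rt=np.c_[x,y,np.cross(x,y)]
    print('shift',np.round(R.T@(np.array(xyz)-s['tcp_pos'])/.5,4),'turn',np.round(Ro.from_matrix(R.T@Rt).as_rotvec(degrees=True)/60,4),'az',np.degrees(np.arctan2(R[1,1],R[0,1])))
def st():
    s=status.read_state();R=s['tcp_rot'];print('t',round(s['time_s'],2),'p',np.round(s['tcp_pos'],4),'az',round(np.degrees(np.arctan2(R[1,1],R[0,1])),2),'F',np.round(s['contact_force'],2),'M',np.round(s['ft_torque'],3),'op',round(s['opening'],4),'q',np.round(s['qpos'],1))
E
python3 -c "
from h import *
go((.345,.24,.23),110);go((.548,-.029,.2),131.5)"
```

```text
shift [ 0.0019 -0.3972  0.53  ] turn [-6.015e-01 -4.000e-04  8.000e-04] az 73.91068952881324
shift [ 0.0622 -0.8016  1.0692] turn [-9.598e-01 -5.000e-04  7.000e-04] az 73.91068952881324
```

```bash
python3 -m handwheel '[[[0,-0.2,0.26],[-0.3,0,0]],[[0,-0.4,0.53],[-0.6,0,0]],[[0,-0.4,0.53],[-0.6,0,0]],[[0,-0.4,0.53],[-0.6,0,0]],[[0,-0.4,0.53],[-0.6,0,0]]]'
python3 -m handwheel '[[[0,0,0],[0,0,0]],[[0,0,0],[0,0,0]]]' ; python3 -c "
from h import *
st();go((.548,-.029,.2),131.5)"
```

```text
time_s: 0.7
tcp_pos: [0.2837, 0.3202, 0.2314]
tcp_rot: [[0.0, -0.346, 0.938], [0.0, 0.938, 0.346], [-1.0, 0.0, 0.0]]
contact_force: [1.2, 0.3, -0.3]
opening: 0.999
time_s: 0.9
tcp_pos: [0.2837, 0.3209, 0.2315]
tcp_rot: [[-0.0, -0.337, 0.941], [0.0, 0.941, 0.337], [-1.0, 0.0, 0.0]]
contact_force: [0.2, 0.4, 0.4]
opening: 1.006
t 0.9 p [0.2837 0.3209 0.2315] az 109.71 F [0.21 0.45 0.39] M [-0.004  0.023 -0.039] op 1.0058 q [ 43.6 -13.   95.3   0.   97.7 -66.1]
shift [ 0.0626 -0.8371  0.2616] turn [-3.631e-01  2.000e-04 -4.000e-04] az 109.71393738909718
```

```bash
python3 -m handwheel '[[[0,-0.42,0.13],[-0.18,0,0]],[[0,-0.42,0.13],[-0.18,0,0]],[[0,-0.42,0.13],[-0.18,0,0]],[[0,-0.42,0.13],[-0.18,0,0]],[[0,-0.42,0.13],[-0.18,0,0]]]'
python3 -c "
from h import *
st();go((.548,-.029,.2),131.5)"
```

```text
time_s: 1.4
tcp_pos: [0.4169, 0.1451, 0.2312]
tcp_rot: [[-0.0, -0.51, 0.86], [-0.0, 0.86, 0.51], [-1.0, -0.0, -0.0]]
contact_force: [0.2, 1.0, -0.3]
opening: 1.0
t 1.4 p [0.4169 0.1451 0.2312] az 120.67 F [ 0.21  1.   -0.28] M [0.024 0.029 0.018] op 0.9995 q [  14.4  -10.8   93.4   -0.    97.4 -106.3]
shift [ 0.0625 -0.4332  0.048 ] turn [-1.806e-01 -1.000e-04  1.000e-04] az 120.66605230598762
```

```bash
python3 -m handwheel '[[[0.06,-0.433,0.048],[-0.18,0,0]],[[0.06,-0.433,0.048],[-0.18,0,0]],[[0.06,-0.433,0.048],[-0.18,0,0]],[[0.06,-0.433,0.048],[-0.18,0,0]],[[0.06,-0.433,0.048],[-0.18,0,0]]]'
python3 -m handwheel '[[[0.04,0,0],[0,0,0]],[[0.04,0,0],[0,0,0]],[[0.04,0,0],[0,0,0]]]' 0.3
python3 - <<'E'
from h import *
st();go((.548,-.029,.107),131.5)
for n in('side','top'): cv2.imwrite(f'pics/{n}1.png',eyes.read_camera(n)['pixels'])
s=cv2.imread('pics/side1.png');t=cv2.imread('pics/top1.png')
cv2.imwrite('pics/d.png',np.hstack([cv2.resize(s[140:230,205:275],None,fx=6,fy=6,interpolation=cv2.INTER_CUBIC),cv2.resize(t[140:230,210:270],None,fx=6,fy=6,interpolation=cv2.INTER_CUBIC)]))
E
```

```text
time_s: 1.9
tcp_pos: [0.5484, -0.0289, 0.1998]
tcp_rot: [[-0.002, -0.662, 0.75], [0.0, 0.75, 0.662], [-1.0, 0.001, -0.001]]
contact_force: [-0.7, 0.8, -0.2]
opening: 0.995
time_s: 2.2
tcp_pos: [0.5469, -0.0262, 0.1812]
tcp_rot: [[-0.001, -0.664, 0.748], [0.0, 0.748, 0.664], [-1.0, 0.001, -0.001]]
contact_force: [-0.2, 0.6, 0.3]
opening: 0.648
t 2.2 p [ 0.5469 -0.0262  0.1812] az 131.6 F [-0.23  0.56  0.31] M [-0.    -0.013  0.02 ] op 0.6477 q [  -6.6    7.8   80.8    0.    91.4 -138.2]
shift [ 0.1484 -0.0058 -0.0021] turn [ 0.0017 -0.0006 -0.0011] az 131.60130454222747
```

View pics/d.png

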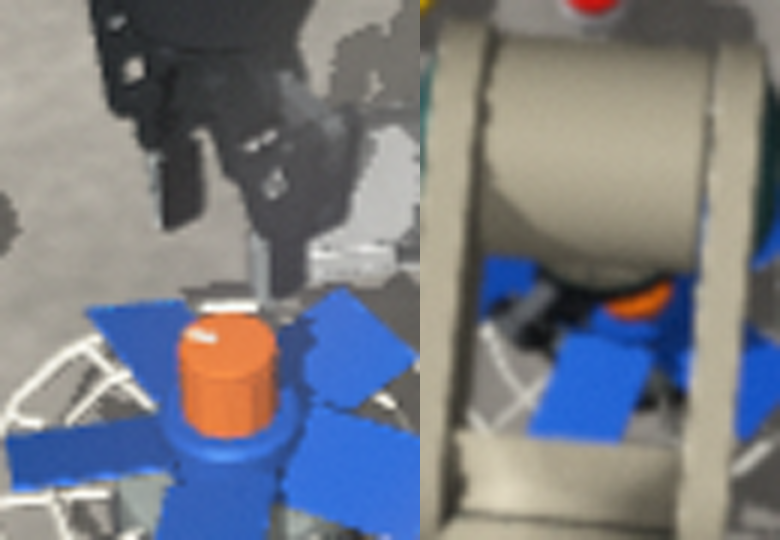

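```bash
python3 -m handwheel '[[[0,0,0],[0,0,0]],[[0,0,0],[0,0,0]]]'
python3 -c "
from h import *
st();go((.5483,-.0285,.107),131.5)"
```

```text
time_s: 2.5
tcp_pos: [0.5472, -0.0272, 0.1823]
tcp_rot: [[0.001, -0.663, 0.748], [-0.0, 0.748, 0.663], [-1.0, -0.001, 0.001]]
contact_force: [-0.3, 0.2, 0.3]
opening: 0.649
t 2.5 p [ 0.5472 -0.0272  0.1823] az 131.55 F [-0.29  0.21  0.29] M [-0.03   0.028  0.03 ] op 0.6489 q [  -6.7    7.7   80.8    0.    91.4 -138.3]
shift [ 0.1506 -0.0032 -0.0002] turn [0.0008 0.001  0.0009] az 131.55021561412352
```

```bash
python3 -m handwheel '[[[0.05,-0.003,0],[0,0,0]],[[0.11,-0.003,0],[0,0,0]],[[0.11,-0.003,0],[0,0,0]],[[0.11,-0.003,0],[0,0,0]]]'
python3 - <<'E'
from h import *
st();
for n in('side','top'): cv2.imwrite(f'pics/{n}2.png',eyes.read_camera(n)['pixels'])
st()
s=cv2.imread('pics/side2.png');t=cv2.imread('pics/top2.png')
cv2.imwrite('pics/e.png',cv2.resize(s[160:220,210:280],None,fx=11,fy=10,interpolation=cv2.INTER_CUBIC))
E
```

```text
time_s: 2.9
tcp_pos: [0.548, -0.0287, 0.1271]
tcp_rot: [[-0.0, -0.663, 0.749], [0.0, 0.749, 0.663], [-1.0, 0.0, -0.0]]
contact_force: [-0.1, -0.2, 1.0]
opening: 0.647
t 2.9 p [ 0.548  -0.0287  0.1271] az 131.52 F [-0.09 -0.24  1.01] M [0.038 0.017 0.018] op 0.6466 q [  -6.9   10.1   84.6    0.    85.3 -138.4]
t 3.0 p [ 0.549  -0.0289  0.1286] az 131.52 F [-0.14 -0.06 -0.09] M [-0.026 -0.039 -0.057] op 0.6491 q [  -6.9   10.    84.5    0.    85.3 -138.4]
```

View pics/e.png

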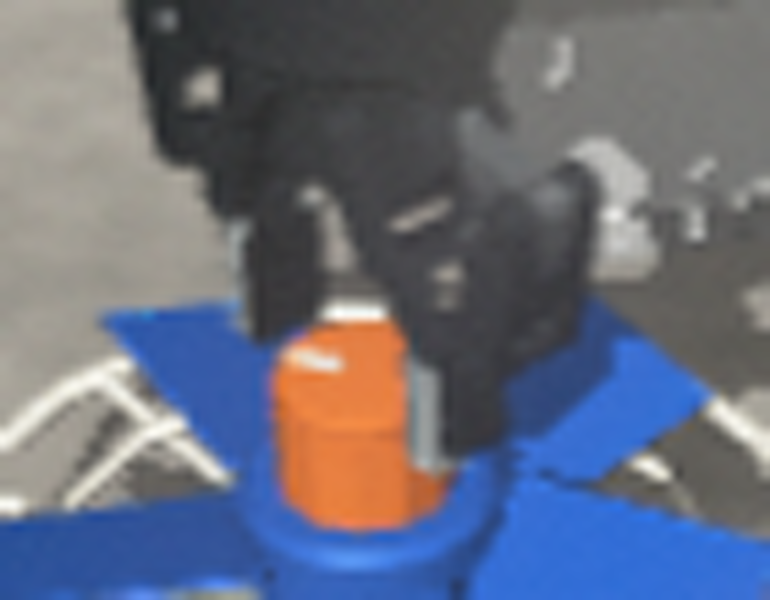

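Run:
```python
from h import *
S=load('side')
c=np.array([.5488,-.0272]);j=np.array([-.663,.749]);p=np.array([.749,.663]);h=.0276
for z in(.128,.131,.134):
    print(z,[np.round(proj(S,[np.r_[c+s*h*j+.011*p,z]])[0],1) for s in(1,-1)])
d=.001;print('d/djaw px per mm',proj(S,[np.r_[c+j*d,.13]])-proj(S,[np.r_[c,.13]]),'perp',proj(S,[np.r_[c+p*d,.13]])-proj(S,[np.r_[c,.13]]))
```

```text
0.128 [array([246.1, 207.3]), array([232.2, 195.8])]
0.131 [array([246. , 206.4]), array([232.2, 194.9])]
0.134 [array([246. , 205.5]), array([232.1, 194. ])]
d/djaw px per mm [[0.25200145 0.20534376]] perp [[-0.31410222  0.1768959 ]]
```

```bash
python3 -m handwheel '[[[0.02,0,0],[0,0,0]],[[0.045,0,0],[0,0,0]],[[0.045,0,0],[0,0,0]],[[0.045,0,0],[0,0,0]]]' 0.12
python3 - <<'E'
from h import *
st()
for i in range(3): eyes.read_camera('side'); st()
E
```

```text
time_s: 3.4
tcp_pos: [0.5477, -0.0288, 0.1033]
tcp_rot: [[-0.001, -0.663, 0.749], [0.0, 0.749, 0.663], [-1.0, 0.001, -0.001]]
contact_force: [0.4, 0.2, -0.6]
opening: 0.562
t 3.4 p [ 0.5477 -0.0288  0.1033] az 131.51 F [ 0.36  0.22 -0.62] M [-0.01  -0.022  0.013] op 0.5621 q [  -6.9   11.3   86.1    0.    82.7 -138.4]
t 3.45 p [ 0.548  -0.0288  0.1038] az 131.51 F [ 0.03 -0.62  0.86] M [ 0.03  -0.049  0.01 ] op 0.5659 q [  -6.9   11.3   86.     0.    82.7 -138.4]
t 3.5 p [ 0.5482 -0.0288  0.1042] az 131.51 F [-0.04  0.67 -0.99] M [-0.044  0.079  0.015] op 0.561 q [  -6.9   11.2   86.     0.    82.7 -138.4]
t 3.55 p [ 0.5483 -0.0289  0.1043] az 131.51 F [ 0.25 -0.55 -0.34] M [0.016 0.01  0.048] op 0.5594 q [  -6.9   11.2   86.     0.    82.7 -138.4]
```

```bash
python3 -m handwheel '[[[0,0,0],[0,0,0]],[[0,0,0],[0,0,0]]]' 0.02
python3 - <<'E'
from h import *
st()
s=eyes.read_camera('side')['pixels'];st()
cv2.imwrite('pics/f.png',cv2.resize(s[165:220,215:270],None,fx=11,fy=10,interpolation=cv2.INTER_CUBIC))
E
```

```text
time_s: 3.75
tcp_pos: [0.5483, -0.0289, 0.1044]
tcp_rot: [[0.001, -0.663, 0.749], [-0.0, 0.749, 0.663], [-1.0, -0.001, 0.001]]
contact_force: [-0.1, -0.5, 0.4]
opening: 0.508
t 3.75 p [ 0.5483 -0.0289  0.1044] az 131.51 F [-0.05 -0.54  0.37] M [-0.063 -0.072  0.032] op 0.5078 q [  -6.9   11.2   86.    -0.    82.7 -138.4]
t 3.8 p [ 0.5483 -0.0289  0.1043] az 131.51 F [-0.17 -0.41 -0.17] M [-0.105 -0.077  0.029] op 0.5108 q [  -6.9   11.2   86.    -0.    82.7 -138.4]
```

View pics/f.png

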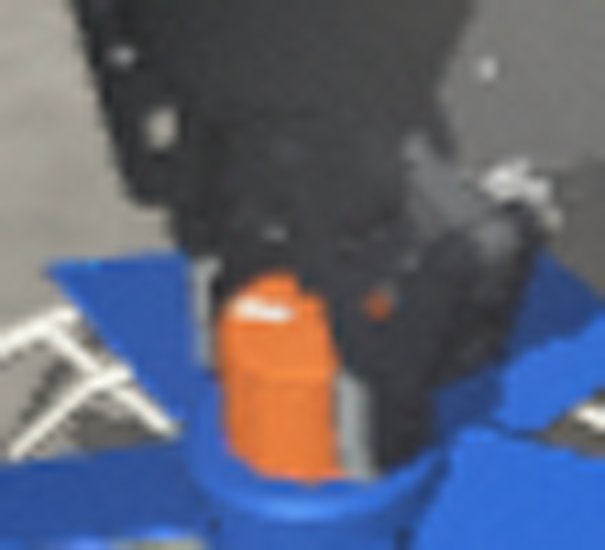

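```bash
cat >> h.py <<'E'
def avg(n=6):
    a=[]
    for i in range(n): eyes.read_camera('side'); s=status.read_state(); a.append(np.r_[s['contact_force'],s['ft_torque'],s['tcp_pos'],s['opening']])
    m=np.mean(a,0); R=s['tcp_rot'];print('t',round(s['time_s'],2),'F',np.round(m[:3],2),'Ftool',np.round(R.T@m[:3],2),'Mtool',np.round(R.T@m[3:6],3),'p',np.round(m[6:9],4),'op',round(m[9],4),'mm',round(m[9]*85,1),'az',round(np.degrees(np.arctan2(R[1,1],R[0,1])),2))
E
python3 -c "
from h import *
avg(4)"
python3 -m handwheel '[[[0,0,0],[0,0,0]]]' 0.0 >/dev/null; python3 -c "
from h import *
avg(4)"
python3 -m handwheel '[[[0,0,0],[0,0,0]]]' -0.02 >/dev/null; python3 -c "
from h import *
avg(4)"
```

```text
t 4.0 F [ 0.53 -0.48  0.49] Ftool [-0.49 -0.71  0.08] Mtool [ 0.005  0.005 -0.096] p [ 0.5482 -0.0289  0.1041] op 0.5122 mm 43.5 az 131.51
t 4.3 F [ 0.2  -0.61  0.62] Ftool [-0.62 -0.59 -0.26] Mtool [-0.008 -0.006 -0.091] p [ 0.5481 -0.0288  0.1039] op 0.5016 mm 42.6 az 131.51
t 4.6 F [ 1.1  -1.38  0.53] Ftool [-0.53 -1.76 -0.09] Mtool [-0.019  0.025 -0.249] p [ 0.5481 -0.0289  0.104 ] op 0.4899 mm 41.6 az 131.51
```

```bash
for k in 1 2; do python3 -m handwheel '[[[0,-0.001,0],[0,0,0]]]' >/dev/null; python3 -c "
from h import *
avg(4)"; done
```

```text
t 4.9 F [ 0.38 -0.14 -0.02] Ftool [ 0.02 -0.35  0.19] Mtool [ 0.006 -0.013 -0.008] p [ 0.5482 -0.029   0.1037] op 0.4889 mm 41.6 az 131.52
t 5.2 F [-0.26 -0.11  0.06] Ftool [-0.06  0.09 -0.26] Mtool [-0.003 -0.011  0.003] p [ 0.5487 -0.0295  0.1039] op 0.4914 mm 41.8 az 131.51
```

```bash
for k in 1 2; do python3 -m handwheel '[[[0,-0.001,0],[0,0,0]]]' >/dev/null; python3 -c "
from h import *
avg(4)"; done;python3 -m handwheel '[[[0,0,0],[0,0,0]]]' -0.04 >/dev/null; python3 -c "
from h import *
avg(4)"
```

```text
t 5.5 F [ 0.07 -0.54  0.01] Ftool [-0.01 -0.46 -0.3 ] Mtool [ 0.004  0.012 -0.016] p [ 0.5491 -0.03    0.1039] op 0.4876 mm 41.4 az 131.51
t 5.8 F [ 0.3  -0.38  0.1 ] Ftool [-0.1  -0.48 -0.03] Mtool [-0.015  0.009  0.018] p [ 0.5494 -0.0303  0.1039] op 0.488 mm 41.5 az 131.51
t 6.1 F [-0.72  0.4   0.64] Ftool [-0.64  0.78 -0.28] Mtool [-0.004  0.04   0.103] p [ 0.5494 -0.0303  0.104 ] op 0.4796 mm 40.8 az 131.51
```

```bash
python3 -m handwheel '[[[0,0.0007,0],[0,0,0]]]' >/dev/null; python3 -c "
from h import *
avg(4)"; python3 -m handwheel '[[[0,0,0],[0,0,0]]]' -0.052 >/dev/null; python3 -c "
from h import *
avg(4)"
```

```text
t 6.4 F [-0.19 -0.23  0.21] Ftool [-0.21 -0.05 -0.29] Mtool [-0.013 -0.002 -0.011] p [ 0.5491 -0.0301  0.1039] op 0.4826 mm 41.0 az 131.51
t 6.7 F [-0.19  0.02 -0.42] Ftool [ 0.42  0.15 -0.13] Mtool [0.02  0.015 0.009] p [ 0.5491 -0.0301  0.1039] op 0.4771 mm 40.6 az 131.51
```

Centred with no side force. Closing now.

```bash
python3 -m handwheel '[[[0,0,0],[0,0,0]]]' -0.065 >/dev/null; python3 -c "
from h import *
avg(4)"; python3 -m handwheel '[[[0,0,0],[0,0,0]]]' -0.08 >/dev/null; python3 -c "
from h import *
avg(4)"
```

```text
t 7.0 F [-0.31  0.34  0.28] Ftool [-0.28  0.46 -0.  ] Mtool [-0.008 -0.     0.068] p [ 0.5491 -0.0301  0.1039] op 0.467 mm 39.7 az 131.51
t 7.3 F [-0.87 -0.08  1.15] Ftool [-1.15  0.52 -0.71] Mtool [-0.01   0.007  0.056] p [ 0.5492 -0.0301  0.104 ] op 0.4622 mm 39.3 az 131.51
```

```bash
python3 -m handwheel '[[[0,0,0],[0,0,0]]]' -0.1 >/dev/null; python3 -c "
from h import *
avg(4)"; python3 -m handwheel '[[[0,0,0],[0,0,0]]]' -0.2 >/dev/null; python3 -c "
from h import *
avg(4)"
```

```text
t 7.6 F [-0.32  0.32  2.25] Ftool [-2.25  0.45 -0.02] Mtool [0.012 0.038 0.076] p [ 0.5493 -0.0301  0.1041] op 0.4601 mm 39.1 az 131.51
t 7.9 F [0.18 0.27 3.82] Ftool [-3.82  0.08  0.32] Mtool [0.002 0.029 0.081] p [ 0.5493 -0.0301  0.1042] op 0.4554 mm 38.7 az 131.51
```

```bash
python3 -m handwheel '[[[-0.0008,0,0],[0,0,0]]]' -0.4 >/dev/null; python3 -c "
from h import *
avg(4)"; python3 -m handwheel '[[[0,0,0],[0.05,0,0]],[[0,0,0],[0.05,0,0]]]' >/dev/null; python3 -c "
from h import *
avg(4)"
```

```text
t 8.2 F [ 0.64 -0.03  1.32] Ftool [-1.32 -0.44  0.46] Mtool [ 0.026 -0.112 -0.098] p [ 0.5492 -0.0301  0.1042] op 0.4567 mm 38.8 az 131.51
t 8.6 F [0.04 0.35 1.22] Ftool [-1.22  0.25  0.25] Mtool [ 0.021  0.025 -0.021] p [ 0.549  -0.0301  0.1042] op 0.4572 mm 38.9 az 128.56
```

```bash
for k in 1 2 3; do python3 -m handwheel '[[[0,0,0],[0.08,0,0]],[[0,0,0],[0.08,0,0]]]' >/dev/null; python3 -c "
from h import *
avg(3)"; done
```

```text
t 8.95 F [0.25 0.08 1.7 ] Ftool [-1.7  -0.07  0.25] Mtool [-0.014 -0.002  0.005] p [ 0.5491 -0.03    0.1042] op 0.4538 mm 38.6 az 123.83
t 9.3 F [ 0.27 -0.05  1.1 ] Ftool [-1.1  -0.18  0.21] Mtool [ 0.002 -0.031 -0.029] p [ 0.5491 -0.03    0.1042] op 0.4533 mm 38.5 az 119.05
t 9.65 F [ 0.13 -0.57  0.8 ] Ftool [-0.8  -0.57 -0.11] Mtool [ 0.024 -0.021  0.002] p [ 0.5491 -0.03    0.1042] op 0.4553 mm 38.7 az 114.26
```

```bash
python3 -m handwheel '[[[0,0,0],[0.08,0,0]],[[0,0,0],[0.08,0,0]]]' >/dev/null; python3 -c "
from h import *
avg(3)"; python3 -m handwheel '[[[0,0,0],[0.08,0,0]],[[0,0,0],[0.08,0,0]]]' >/dev/null; python3 -c "
from h import *
avg(3)"
```

```text
t 10.0 F [-0.35  0.09  0.08] Ftool [-0.08  0.2  -0.3 ] Mtool [ 0.004  0.007 -0.024] p [ 0.5491 -0.03    0.1042] op 0.4562 mm 38.8 az 109.46
t 10.35 F [-0.21  0.26 -0.23] Ftool [ 0.23  0.31 -0.14] Mtool [ 0.003 -0.016 -0.038] p [ 0.5491 -0.03    0.1042] op 0.4582 mm 38.9 az 104.66
```

```bash
python3 -m handwheel '[[[0,0,0],[0.08,0,0]],[[0,0,0],[0.08,0,0]]]' >/dev/null; python3 -c "
from h import *
avg(3)"; python3 -m handwheel '[[[0,0,0],[0.08,0,0]],[[0,0,0],[0.08,0,0]]]' >/dev/null; python3 -c "
from h import *
avg(3)"
```

```text
t 10.7 F [ 0.24  0.17 -0.54] Ftool [0.54 0.13 0.27] Mtool [-0.002 -0.036  0.013] p [ 0.5491 -0.03    0.1043] op 0.4563 mm 38.8 az 99.86
t 11.05 F [-0.03  0.43 -0.38] Ftool [0.38 0.44 0.01] Mtool [-0.001 -0.063  0.025] p [ 0.5491 -0.0301  0.1043] op 0.4559 mm 38.8 az 95.06
```

```bash
python3 -m handwheel '[[[0,0,0],[0.08,0,0]],[[0,0,0],[0.08,0,0]]]' >/dev/null; python3 -c "
from h import *
avg(3)"; python3 -m handwheel '[[[0,0,0],[0.08,0,0]],[[0,0,0],[0.08,0,0]]]' >/dev/null; python3 -c "
from h import *
avg(3)
s=eyes.read_camera('side')['pixels'];st()
cv2.imwrite('pics/g.png',cv2.resize(s[165:220,215:270],None,fx=11,fy=10,interpolation=cv2.INTER_CUBIC))"
```

```text
t 11.4 F [ 0.06  0.13 -0.3 ] Ftool [0.3  0.13 0.06] Mtool [-0.015 -0.058 -0.009] p [ 0.5491 -0.0301  0.1043] op 0.456 mm 38.8 az 90.25
t 11.75 F [ 0.05 -0.39 -0.57] Ftool [ 0.57 -0.38  0.08] Mtool [-0.001 -0.044 -0.012] p [ 0.5491 -0.0301  0.1043] op 0.4561 mm 38.8 az 85.46
t 11.8 p [ 0.5491 -0.0301  0.1043] az 85.43 F [ 0.49  0.2  -0.01] M [-0.027 -0.055 -0.059] op 0.4502 q [ -7.   11.4  85.8   0.   82.8 -92.4]
```

View pics/g.png

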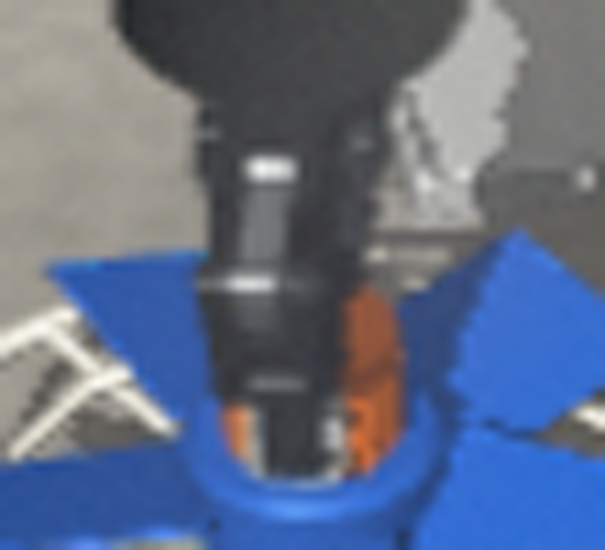

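```bash
python3 -m handwheel '[[[0,0,0],[0.06,0,0]],[[0,0,0],[0.06,0,0]]]' >/dev/null; python3 -c "
from h import *
avg(3)"; python3 -m handwheel '[[[0,0,0],[0.06,0,0]],[[0,0,0],[0.06,0,0]]]' >/dev/null; python3 -c "
from h import *
avg(3)"
```

```text
t 12.15 F [ 0.54 -0.18 -0.5 ] Ftool [ 0.5  -0.1   0.56] Mtool [-0.014 -0.075  0.011] p [ 0.5491 -0.0301  0.1043] op 0.4557 mm 38.7 az 81.83
t 12.5 F [ 0.6  -0.4  -0.59] Ftool [ 0.59 -0.27  0.67] Mtool [-0.01  -0.07  -0.003] p [ 0.5491 -0.0301  0.1043] op 0.454 mm 38.6 az 78.22
```

```bash
python3 -m handwheel '[[[0,0,0],[0.06,0,0]],[[0,0,0],[0.06,0,0]]]' >/dev/null; python3 -c "
from h import *
avg(3)"; python3 -m handwheel '[[[0,0,0],[0.06,0,0]],[[0,0,0],[0.06,0,0]]]' >/dev/null; python3 -c "
from h import *
avg(3)"
```

```text
t 12.85 F [ 0.01 -0.68 -0.64] Ftool [ 0.64 -0.65  0.18] Mtool [ 0.005 -0.078 -0.054] p [ 0.5491 -0.0301  0.1043] op 0.4567 mm 38.8 az 74.62
t 13.2 F [-0.04  0.1  -0.63] Ftool [ 0.63  0.08 -0.07] Mtool [ 0.011 -0.059 -0.037] p [ 0.5491 -0.0301  0.1043] op 0.4541 mm 38.6 az 71.02
```

```bash
python3 -m handwheel '[[[-0.001,0,0],[0,0,0]]]' >/dev/null; python3 -c "
from h import *
avg(3)"; python3 -m handwheel '[[[0,0,0],[0.06,0,0]],[[0,0,0],[0.06,0,0]]]' >/dev/null; python3 -c "
from h import *
avg(3)"
```

```text
t 13.45 F [0.43 0.21 0.13] Ftool [-0.13  0.34  0.34] Mtool [-0.014 -0.034 -0.044] p [ 0.5491 -0.03    0.1049] op 0.458 mm 38.9 az 70.94
t 13.8 F [ 0.   -0.22  0.54] Ftool [-0.54 -0.2   0.09] Mtool [-0.011 -0.076 -0.029] p [ 0.5491 -0.0301  0.1048] op 0.4576 mm 38.9 az 67.39
```

```bash
python3 -m handwheel '[[[0,0,0],[0.06,0,0]],[[0,0,0],[0.06,0,0]]]' >/dev/null; python3 -c "
from h import *
avg(3)"; python3 -m handwheel '[[[0,0,0],[0.06,0,0]],[[0,0,0],[0.06,0,0]]]' >/dev/null; python3 -c "
from h import *
avg(3)"
```

```text
t 14.15 F [ 0.9  -0.65  0.31] Ftool [-0.31 -0.19  1.09] Mtool [-0.016 -0.091 -0.033] p [ 0.5491 -0.0301  0.1048] op 0.4548 mm 38.7 az 63.81
t 14.5 F [ 1.   -0.48 -0.47] Ftool [0.47 0.08 1.11] Mtool [-0.015 -0.103 -0.064] p [ 0.5491 -0.0301  0.1048] op 0.4553 mm 38.7 az 60.22
```

```bash
python3 -m handwheel '[[[0,0,0],[0.06,0,0]],[[0,0,0],[0.06,0,0]]]' >/dev/null; python3 -c "
from h import *
avg(3)"; python3 -m handwheel '[[[0,0,0],[0.06,0,0]],[[0,0,0],[0.06,0,0]]]' >/dev/null; python3 -c "
from h import *
avg(4)
s=eyes.read_camera('side')['pixels'];st()
cv2.imwrite('pics/g2.png',cv2.resize(s[165:220,215:270],None,fx=11,fy=10,interpolation=cv2.INTER_CUBIC))"
```

```text
t 14.85 F [ 0.87 -1.43 -0.36] Ftool [ 0.36 -0.72  1.52] Mtool [ 0.005 -0.191 -0.038] p [ 0.5492 -0.0301  0.1049] op 0.4534 mm 38.5 az 56.62
t 15.25 F [ 1.37 -0.52  0.93] Ftool [-0.93  0.41  1.41] Mtool [ 0.002 -0.288  0.028] p [ 0.5493 -0.0301  0.1051] op 0.4548 mm 38.7 az 53.0
t 15.3 p [ 0.5493 -0.0301  0.105 ] az 52.98 F [ 2.7  -1.13  2.43] M [-0.158 -0.266  0.046] op 0.454 q [ -7.   11.4  85.8   0.   82.8 -60. ]
```

View pics/g2.png

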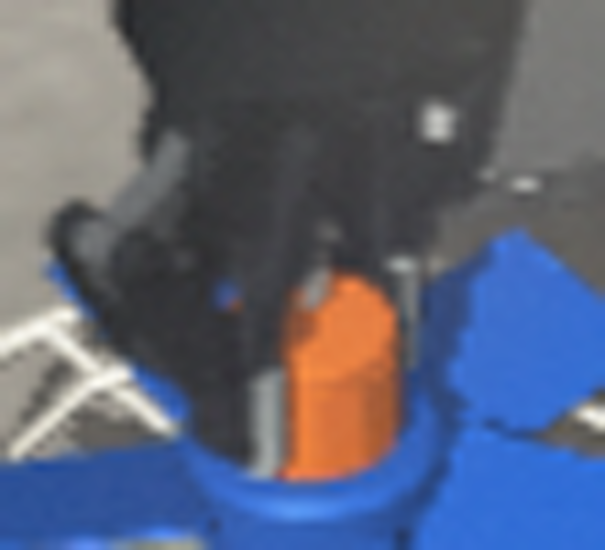

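```bash
python3 -m handwheel '[[[-0.002,0,0],[0,0,0]]]' >/dev/null; python3 -c "
from h import *
avg(4)"; python3 -m handwheel '[[[0,0,0],[0.06,0,0]],[[0,0,0],[0.06,0,0]]]' >/dev/null; python3 -c "
from h import *
avg(4)"
```

```text
t 15.6 F [ 1.13 -1.62 -0.54] Ftool [ 0.54 -0.61  1.88] Mtool [-0.004 -0.301 -0.085] p [ 0.549  -0.0301  0.1057] op 0.4559 mm 38.8 az 52.92
t 16.0 F [ 0.76 -1.72 -0.38] Ftool [ 0.38 -0.81  1.69] Mtool [-0.022 -0.314 -0.085] p [ 0.5491 -0.0301  0.1057] op 0.4553 mm 38.7 az 49.37
```

```bash
python3 -m handwheel '[[[0,0,0.0008],[0.06,0,0]],[[0,0,0.0008],[0.06,0,0]]]' >/dev/null; python3 -c "
from h import *
avg(4)"; python3 -m handwheel '[[[0,0,0],[0.06,0,0]],[[0,0,0],[0.06,0,0]]]' >/dev/null; python3 -c "
from h import *
avg(4)"
```

```text
t 16.4 F [ 0.48 -0.61 -0.02] Ftool [ 0.02 -0.1   0.77] Mtool [-0.001 -0.057 -0.   ] p [ 0.5493 -0.0301  0.1058] op 0.4559 mm 38.7 az 45.79
t 16.8 F [ 0.58 -0.27  0.56] Ftool [-0.56  0.25  0.59] Mtool [ 0.019 -0.03   0.056] p [ 0.5494 -0.0302  0.1059] op 0.4544 mm 38.6 az 42.19
```

```bash
python3 -m handwheel '[[[0,0,0],[0.06,0,0]],[[0,0,0],[0.06,0,0]]]' >/dev/null; python3 -c "
from h import *
avg(4)"; python3 -m handwheel '[[[0,0,0],[0.06,0,0]],[[0,0,0],[0.06,0,0]]]' >/dev/null; python3 -c "
from h import *
avg(4)"
```

```text
t 17.2 F [ 0.96 -0.43  1.46] Ftool [-1.46  0.48  0.94] Mtool [-0.002 -0.18   0.093] p [ 0.5496 -0.0303  0.106 ] op 0.4546 mm 38.6 az 38.59
t 17.6 F [ 0.72 -1.08  2.26] Ftool [-2.26 -0.03  1.3 ] Mtool [-0.027 -0.243  0.079] p [ 0.5496 -0.0304  0.1061] op 0.4549 mm 38.7 az 34.99
```

```bash
python3 -m handwheel '[[[-0.002,0,0.0003],[0,0,0]]]' >/dev/null; python3 -c "
from h import *
avg(3)"; python3 -m handwheel '[[[-0.0005,0,0],[0.06,0,0]],[[-0.001,0,0],[0.12,0,0]]]' >/dev/null; python3 -c "
from h import *
avg(4)"
```

```text
t 17.85 F [-0.03  0.16  0.17] Ftool [-0.17  0.06 -0.15] Mtool [-0.019 -0.046  0.016] p [ 0.5492 -0.0303  0.1065] op 0.4555 mm 38.7 az 34.94
t 18.25 F [-0.3   0.09 -0.27] Ftool [ 0.27 -0.23 -0.22] Mtool [ 0.006 -0.015 -0.025] p [ 0.5492 -0.0304  0.107 ] op 0.4571 mm 38.9 az 27.81
```

```bash
python3 -m handwheel '[[[-0.0005,0,0],[0.06,0,0]],[[-0.001,0,0],[0.12,0,0]]]' >/dev/null; python3 -c "
from h import *
avg(4)"
```

```text
t 18.65 F [ 0.2  -0.26 -0.58] Ftool [0.58 0.1  0.32] Mtool [ 0.018 -0.01  -0.007] p [ 0.5494 -0.0304  0.1076] op 0.4556 mm 38.7 az 20.65
```

```bash
python3 -m handwheel '[[[-0.0005,0,0],[0.06,0,0]],[[-0.001,0,0],[0.12,0,0]]]' >/dev/null; python3 -c "
from h import *
avg(4)"
```

```text
t 19.05 F [ 0.19 -0.13 -0.68] Ftool [0.68 0.16 0.17] Mtool [ 0.013 -0.035 -0.026] p [ 0.5495 -0.0304  0.1083] op 0.4555 mm 38.7 az 13.47
```

```bash
python3 -m handwheel '[[[-0.0005,0,0],[0.06,0,0]],[[-0.001,0,0],[0.12,0,0]]]' >/dev/null; python3 -c "
from h import *
avg(4)"
```

```text
t 19.45 F [-0.22  0.59 -0.33] Ftool [ 0.33 -0.16 -0.61] Mtool [-0.003 -0.025 -0.024] p [ 0.5495 -0.0304  0.1088] op 0.4554 mm 38.7 az 6.27
```

```bash
python3 -m handwheel '[[[-0.0005,0,0],[0.06,0,0]],[[-0.001,0,0],[0.12,0,0]]]' >/dev/null; python3 -c "
from h import *
avg(4)"
```

```text
t 19.85 F [-0.05  0.2  -0.93] Ftool [ 0.93 -0.06 -0.2 ] Mtool [-0.011 -0.001 -0.019] p [ 0.5495 -0.0304  0.1093] op 0.4546 mm 38.6 az -0.92
```

```bash
python3 -m handwheel '[[[0,0,0],[0.06,0,0]],[[0,0,0],[0.12,0,0]]]' >/dev/null; python3 -c "
from h import *
avg(4)"
```

```text
t 20.25 F [-0.26 -0.26 -0.06] Ftool [ 0.06 -0.22  0.29] Mtool [-0.012 -0.008 -0.021] p [ 0.5495 -0.0305  0.1093] op 0.4573 mm 38.9 az -8.13
```

```bash
python3 -m handwheel '[[[-0.0005,0,0],[0.06,0,0]],[[-0.001,0,0],[0.12,0,0]]]' >/dev/null; python3 -c "
from h import *
avg(4)"
```

```text
t 20.65 F [-0.6  -0.3  -0.41] Ftool [ 0.41 -0.5   0.45] Mtool [ 0.003 -0.01  -0.002] p [ 0.5495 -0.0304  0.1098] op 0.4531 mm 38.5 az -15.33
```

```bash
python3 -m handwheel '[[[-0.0005,0,0],[0.06,0,0]],[[-0.001,0,0],[0.12,0,0]]]' >/dev/null; python3 -c "
from h import *
avg(4)"
```

```text
t 21.05 F [-0.16 -0.56 -0.34] Ftool [0.34 0.06 0.58] Mtool [ 0.013 -0.041 -0.037] p [ 0.5495 -0.0305  0.1103] op 0.4559 mm 38.7 az -22.53
```

```bash
python3 -m handwheel '[[[-0.0005,0,0],[0.06,0,0]],[[-0.001,0,0],[0.12,0,0]]]' >/dev/null; python3 -c "
from h import *
avg(4)"
```

```text
t 21.45 F [-0.53 -0.45 -0.13] Ftool [ 0.13 -0.24  0.65] Mtool [-0.03  -0.07  -0.018] p [ 0.5495 -0.0304  0.1108] op 0.4535 mm 38.5 az -29.72
```

```bash
python3 -m handwheel '[[[-0.0005,0,0],[0.06,0,0]],[[-0.001,0,0],[0.12,0,0]]]' >/dev/null; python3 -c "
from h import *
avg(4)"
```

```text
t 21.85 F [-0.46 -0.4  -0.82] Ftool [ 0.82 -0.12  0.59] Mtool [-0.025 -0.091 -0.023] p [ 0.5495 -0.0305  0.1113] op 0.456 mm 38.8 az -36.93
```

```bash
python3 -m handwheel '[[[-0.0005,0,0],[0.06,0,0]],[[-0.001,0,0],[0.12,0,0]]]' >/dev/null; python3 -c "
from h import *
avg(4)"
```

```text
t 22.25 F [-0.61 -0.68 -0.34] Ftool [0.34 0.04 0.91] Mtool [ 0.024 -0.076 -0.002] p [ 0.5495 -0.0304  0.1118] op 0.4546 mm 38.6 az -44.12
```

```bash
python3 -m handwheel '[[[-0.0005,0,0],[0.06,0,0]],[[-0.001,0,0],[0.12,0,0]]]' >/dev/null; python3 -c "
from h import *
avg(4)"
```

```text
t 22.65 F [-0.44 -0.15 -0.78] Ftool [ 0.78 -0.16  0.43] Mtool [-0.017 -0.072 -0.011] p [ 0.5495 -0.0304  0.1123] op 0.455 mm 38.7 az -51.33
```

```bash
python3 -m handwheel '[[[-0.0005,0,0],[0.06,0,0]],[[-0.001,0,0],[0.12,0,0]]]' >/dev/null; python3 -c "
from h import *
avg(4)"
```

```text
t 23.05 F [-0.29 -0.47 -0.31] Ftool [0.31 0.25 0.49] Mtool [-0.009 -0.09   0.008] p [ 0.5495 -0.0304  0.1128] op 0.4563 mm 38.8 az -58.52
```

```bash
python3 -m handwheel '[[[-0.0005,0,0],[0.06,0,0]],[[-0.001,0,0],[0.12,0,0]]]' >/dev/null; python3 -c "
from h import *
avg(4)"
```

```text
t 23.45 F [-0.27 -0.66  0.04] Ftool [-0.04  0.49  0.52] Mtool [ 0.004 -0.087  0.006] p [ 0.5495 -0.0304  0.1133] op 0.4554 mm 38.7 az -65.72
```

```bash
python3 -m handwheel '[[[-0.0005,0,0],[0.06,0,0]],[[-0.001,0,0],[0.12,0,0]],[[-0.0014,0,0],[0.18,0,0]]]' >/dev/null; python3 -c "
from h import *
avg(4)
s=eyes.read_camera('side')['pixels'];st()
cv2.imwrite('pics/g3.png',cv2.resize(s[165:220,215:270],None,fx=11,fy=10,interpolation=cv2.INTER_CUBIC))"
```

```text
t 23.95 F [-0.12  0.24 -0.79] Ftool [ 0.79 -0.26  0.06] Mtool [-0.004 -0.018  0.002] p [ 0.5495 -0.0304  0.114 ] op 0.4541 mm 38.6 az -76.52
t 24.0 p [ 0.5495 -0.0304  0.114 ] az -76.55 F [-1.32  1.06 -0.12] M [ 0.009 -0.017 -0.012] op 0.4543 q [-7.  11.  85.2  0.  83.9 69.5]
```

View pics/g3.png

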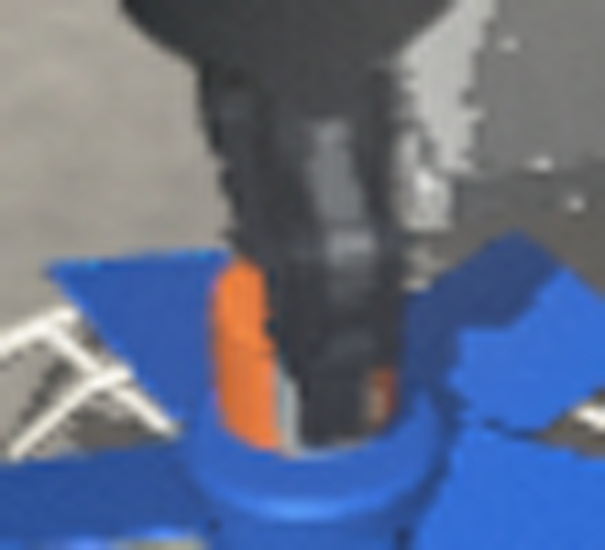

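```bash
python3 -m handwheel '[[[-0.002,0,0],[0,0,0]]]' >/dev/null; python3 -c "
from h import *
avg(4)"
```

```text
t 24.3 F [-0.19  0.17 -0.4 ] Ftool [ 0.4  -0.21  0.15] Mtool [-0.004 -0.018  0.035] p [ 0.5496 -0.0304  0.1152] op 0.4541 mm 38.6 az -76.66
```

```bash
python3 -m handwheel '[[[-0.002,0,0],[0,0,0]]]' >/dev/null; python3 -c "
from h import *
avg(4)"
```

```text
t 24.6 F [-0.34  0.2  -0.49] Ftool [ 0.49 -0.27  0.29] Mtool [-0.002 -0.023 -0.002] p [ 0.5496 -0.0304  0.1161] op 0.4573 mm 38.9 az -76.68
```

```bash
python3 -m handwheel '[[[-0.002,0,0],[0,0,0]]]' >/dev/null; python3 -c "
from h import *
avg(4)"
```

```text
t 24.9 F [ 0.34 -0.39 -0.56] Ftool [ 0.56  0.46 -0.24] Mtool [ 0.003 -0.008  0.015] p [ 0.5496 -0.0304  0.1171] op 0.4553 mm 38.7 az -76.69
```

```bash
python3 -m handwheel '[[[-0.004,0,0],[0,0,0]],[[-0.008,0,0],[0,0,0]]]' >/dev/null; python3 -c "
from h import *
avg(3)"
```

```text
t 25.25 F [ 0.17 -0.02 -0.71] Ftool [ 0.71  0.06 -0.16] Mtool [ 0.001 -0.081  0.003] p [ 0.5497 -0.0305  0.1215] op 0.4571 mm 38.9 az -76.68
```

```bash
python3 -m handwheel '[[[-0.015,0,0],[0,0,0]],[[-0.03,0,0],[0,0,0]],[[-0.06,0,0],[0,0,0]],[[-0.11,0,0],[0,0,0]],[[-0.11,0,0],[0,0,0]]]' >/dev/null; python3 -m handwheel '[[[0,0,0],[0,0,0]],[[0,0,0],[0,0,0]]]'>/dev/null; python3 -c "
from h import *
avg(3)
go((.486,-.295,.18),-76.7)
for n in('side','top'): cv2.imwrite(f'pics/{n}3.png',eyes.read_camera(n)['pixels'])
s=cv2.imread('pics/side3.png');cv2.imwrite('pics/i.png',cv2.resize(s[120:270,190:310],None,fx=4,fy=4))"
```

```text
t 26.1 F [ 0.29  0.26 -0.12] Ftool [ 0.11 -0.19 -0.34] Mtool [-0.009  0.027  0.009] p [ 0.5491 -0.0304  0.175 ] op 0.4573 mm 38.9 az -76.69
shift [-0.0099  0.4859  0.2447] turn [0.0002 0.0015 0.0007] az -76.68745807264789
```

View pics/i.png

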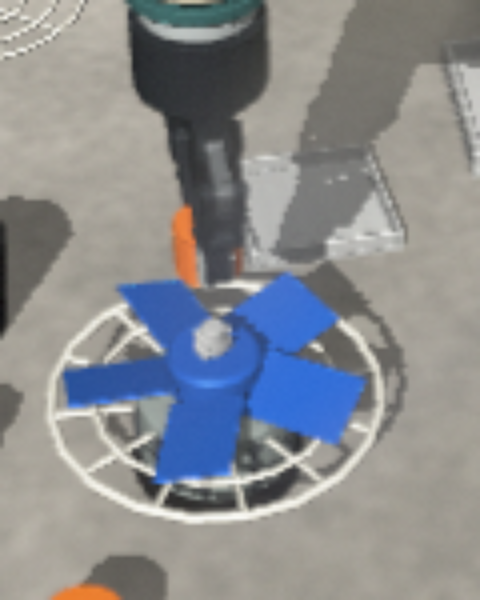

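```bash
python3 -m handwheel '[[[0,0.05,0.025],[0,0,0]],[[0,0.12,0.06],[0,0,0]],[[0,0.2,0.1],[0,0,0]],[[0,0.28,0.14],[0,0,0]],[[0,0.36,0.18],[0,0,0]]]' >/dev/null;  python3 -m handwheel '[[[0,0.07,0.035],[0,0,0]],[[0,0.11,0.056],[0,0,0]],[[0,0.125,0.063],[0,0,0]],[[0,0.125,0.063],[0,0,0]],[[0,0.125,0.063],[0,0,0]]]'>/dev/null; python3 -c "
from h import *
avg(4);go((.486,-.295,.02),-77.0)
for n in('side','top'): cv2.imwrite(f'pics/{n}4.png',eyes.read_camera(n)['pixels'])
s=cv2.imread('pics/side4.png');cv2.imwrite('pics/j.png',cv2.resize(s[90:220,200:330],None,fx=4,fy=4))"
```

```text
t 27.4 F [-0.23 -0.08 -0.45] Ftool [0.45 0.03 0.24] Mtool [0.009 0.014 0.017] p [ 0.4876 -0.2932  0.176 ] op 0.4579 mm 38.9 az -76.6
shift [0.3122 0.0025 0.0039] turn [ 0.0067 -0.0002  0.0001] az -76.59575496352734
```

View pics/j.png

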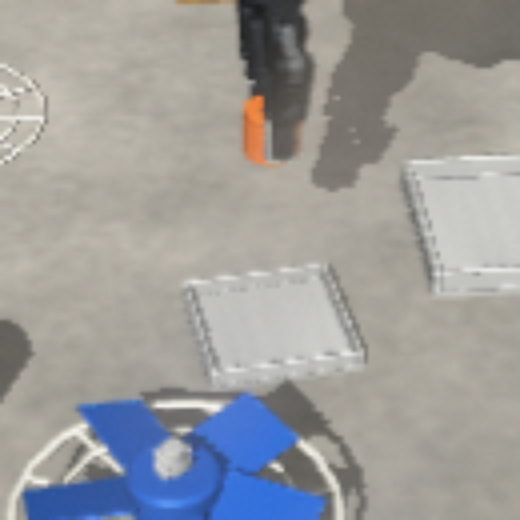

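View pics/top4.png

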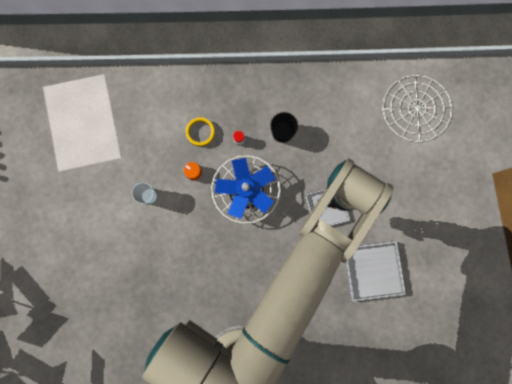

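```bash
python3 -m handwheel '[[[0.06,0.002,0.003],[0,0,0]],[[0.13,0.002,0.003],[0,0,0]],[[0.2,0.002,0.003],[0,0,0]],[[0.26,0.002,0.003],[0,0,0]],[[0.272,0.002,0.003],[0,0,0]]]' >/dev/null;  python3 -m handwheel '[[[0,0,0],[0,0,0]],[[0,0,0],[0,0,0]]]'>/dev/null; python3 -c "
from h import *
avg(4);go((.486,-.295,.01),-77.0)
for n in('side','top'): cv2.imwrite(f'pics/{n}5.png',eyes.read_camera(n)['pixels'])
s=cv2.imread('pics/side5.png');cv2.imwrite('pics/k.png',cv2.resize(s[110:210,220:320],None,fx=5,fy=5))"
```

```text
t 28.4 F [ 0.22 -0.42  0.03] Ftool [-0.03  0.46 -0.11] Mtool [-0.015 -0.009 -0.033] p [ 0.4869 -0.2963  0.0421] op 0.4554 mm 38.7 az -76.69
shift [ 0.0633 -0.0028  0.0008] turn [ 0.0052 -0.0018 -0.0019] az -76.68689802982776
```

View pics/k.png

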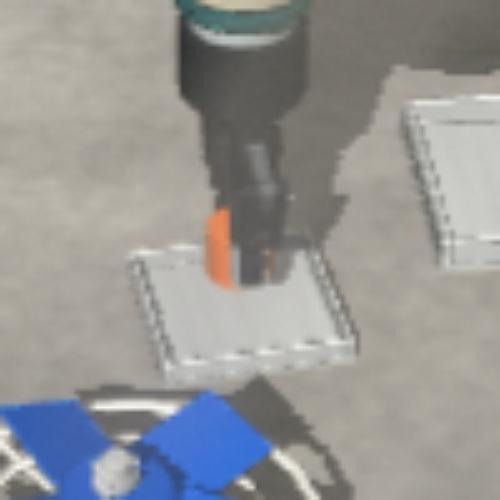

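```bash
python3 -m handwheel '[[[0.03,-0.002,0],[0,0,0]],[[0.05,-0.002,0],[0,0,0]],[[0.056,-0.002,0],[0,0,0]],[[0.056,-0.002,0],[0,0,0]]]' >/dev/null; python3 -c "
from h import *
avg(4)"; python3 -m handwheel '[[[0.004,0,0],[0,0,0]],[[0.004,0,0],[0,0,0]]]'>/dev/null; python3 -c "
from h import *
avg(4)"
```

```text
t 29.1 F [-0.09  0.06 -0.82] Ftool [ 0.82 -0.08  0.08] Mtool [0.023 0.012 0.027] p [ 0.4857 -0.2948  0.012 ] op 0.4533 mm 38.5 az -76.69
t 29.5 F [ 0.33 -0.23 -0.58] Ftool [ 0.58  0.3  -0.27] Mtool [-0.005 -0.01  -0.   ] p [ 0.4857 -0.2947  0.01  ] op 0.4541 mm 38.6 az -76.69
```

```bash
python3 -m handwheel '[[[0.002,0,0],[0,0,0]],[[0.002,0,0],[0,0,0]]]'>/dev/null; python3 -c "
from h import *
avg(4)"; python3 -m handwheel '[[[0.002,0,0],[0,0,0]],[[0.002,0,0],[0,0,0]]]'>/dev/null; python3 -c "
from h import *
avg(4)"
```

```text
t 29.9 F [-0.14 -0.2  -0.61] Ftool [0.61 0.17 0.18] Mtool [ 0.012  0.019 -0.   ] p [ 0.4856 -0.2947  0.009 ] op 0.4555 mm 38.7 az -76.69
t 30.3 F [-0.62  0.82  1.32] Ftool [-1.32 -0.94  0.41] Mtool [ 0.027 -0.037 -0.05 ] p [ 0.4858 -0.2948  0.0082] op 0.4534 mm 38.5 az -76.69
```

Touchdown: Fz is now +1.3 N. I'll press a touch further, hold, then open partway in stages.

```bash
python3 -m handwheel '[[[0.0008,0,0],[0,0,0]],[[0.0008,0,0],[0,0,0]],[[0.0008,0,0],[0,0,0]]]'>/dev/null; python3 -c "
from h import *
avg(4)"; python3 -m handwheel '[[[0,0,0],[0,0,0]],[[0,0,0],[0,0,0]]]' -0.04 >/dev/null; python3 -c "
from h import *
avg(2)"; python3 -m handwheel '[[[0,0,0],[0,0,0]],[[0,0,0],[0,0,0]],[[0,0,0],[0,0,0]]]' 0.15 >/dev/null; python3 -c "
from h import *
avg(3)
s=eyes.read_camera('side')['pixels'];cv2.imwrite('pics/l.png',cv2.resize(s[110:210,220:320],None,fx=5,fy=5))"
```

```text
t 30.8 F [-2.12  1.2   4.93] Ftool [-4.93 -1.66  1.78] Mtool [ 0.02  -0.264 -0.285] p [ 0.4858 -0.2948  0.0082] op 0.4556 mm 38.7 az -76.68
t 31.1 F [ 0.07  0.17 -0.09] Ftool [ 0.09 -0.15 -0.11] Mtool [ 0.002 -0.036 -0.028] p [ 0.4855 -0.2947  0.0073] op 0.4809 mm 40.9 az -76.69
t 31.55 F [ 0.08  0.13 -0.05] Ftool [ 0.05 -0.11 -0.11] Mtool [-0.023 -0.015 -0.001] p [ 0.4857 -0.2947  0.0076] op 0.5753 mm 48.9 az -76.69
```

View pics/l.png

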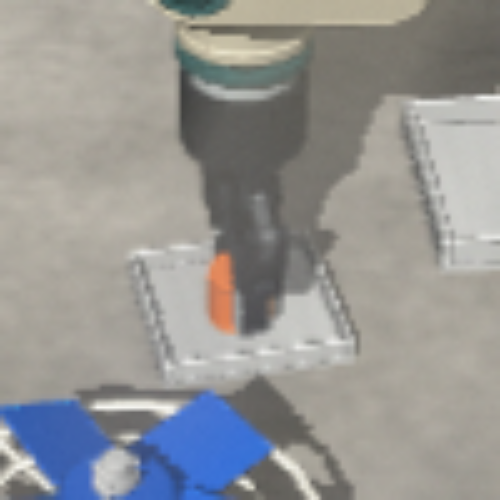

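```bash
python3 -m handwheel '[[[-0.01,0,0],[0,0,0]],[[-0.03,0,0],[0,0,0]],[[-0.08,0,0],[0,0,0]],[[-0.16,0,0],[0,0,0]],[[-0.24,0,0],[0,0,0]]]' >/dev/null; python3 -m handwheel '[[[-0.08,0,-0.08],[0,0,0]],[[-0.15,0,-0.16],[0,0,0]],[[-0.2,0,-0.24],[0,0,0]],[[-0.2,0,-0.24],[0,0,0]],[[-0.2,0,-0.24],[0,0,0]]]'; python3 -c "
from h import *
avg(3)
for n in('side','top'): cv2.imwrite(f'pics/{n}6.png',eyes.read_camera(n)['pixels'])
s=cv2.imread('pics/side6.png');t=cv2.imread('pics/top6.png');cv2.imwrite('pics/m.png',np.hstack([cv2.resize(s[120:220,220:300],None,fx=5,fy=5),cv2.resize(t[160:260,285:365],None,fx=5,fy=5)]))"
```

```text
time_s: 32.6
tcp_pos: [0.6033, -0.2667, 0.2287]
tcp_rot: [[0.002, 0.232, -0.973], [-0.001, -0.973, -0.232], [-1.0, 0.001, -0.001]]
contact_force: [0.5, -0.7, -0.5]
opening: 0.576
t 32.75 F [-0.18  0.43 -0.09] Ftool [ 0.09 -0.46  0.08] Mtool [-0.036 -0.009 -0.012] p [ 0.6015 -0.2673  0.2268] op 0.5757 mm 48.9 az -76.74
```

View pics/m.png

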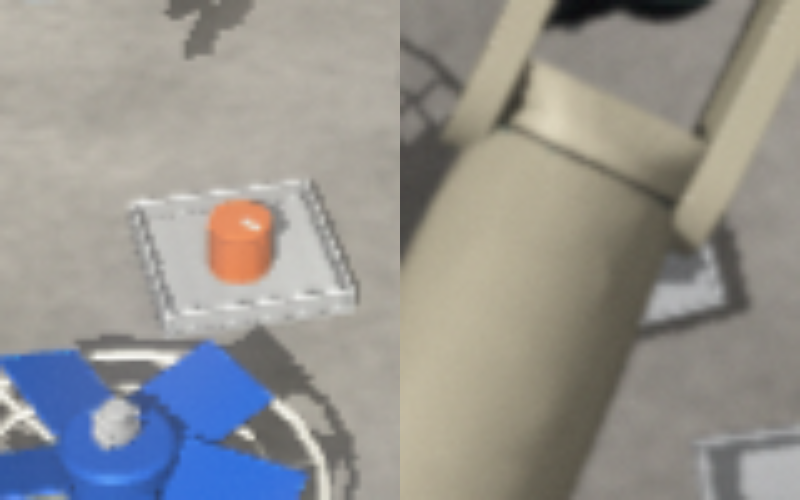

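View pics/side6.png

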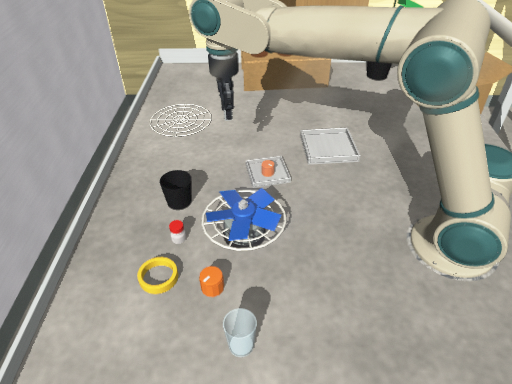

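The side view shows the nut upright in the middle of the small tray at about (268,168), stripe on top. The beaker, tape, pot and jar look unmoved, and the gripper is clear of everything at (225,95). I'm handing the job in.

```bash
python3 -c "
from rig import workorder
print(workorder.close_job())"
```

```text
the job is handed in; nothing more can be done
None
```

The nut is unscrewed and standing upright, stripe up, near the middle of the small steel tray. I handed the job in at about 33 s of the 67 s allowed; no verdict was reported.

- **Unscrewing:** I gripped the nut on two flats after centring by touch, then turned it about 208° clockwise in one grip, raising it as it climbed. The most vertical force I read was about 4 N while closing and about 2.5 N while turning. At the end it lifted with only its own weight on the wrist.
- **Placing:** I lowered it until it touched the tray floor and pressed to about 5 N before opening the fingers part way and backing off straight up. The grip point was within about 1 mm of the tray centre I measured.
- **Last checks:** The final side picture shows the nut in place, the beaker, tape, pot and jar apparently where they were, and the gripper well clear, with wrist force near zero. I judged the bystanders by eye only.
- **Checks that failed or disagreed:** In the last top picture the arm hid the nut, so its place in the tray rests on the side view and the tool position. The two cameras disagreed by about 3 mm on positions, so I relied on touch for centring.

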